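# Open a detector's shutter and hold a sample bottle over its window

### The arm

A 6-joint arm with a two-finger parallel gripper is mounted at the origin on a cart in front of the work surface, level with it; the furniture and walls round the work are solid. World frame = base frame: x ahead of the robot, y to its left, z up, the work surface at z = 0. Lengths are in m, angles in degrees, forces in N, time in s.
With the tool pointing down it reaches from about 0.35 to 0.875 m from the base axis. Payload 4.2 kg.
Tool frame: the origin (TCP) lies on the centre line of the jaws, within the pads' length; the fingertips stand 25 mm ahead of it and the grasp point (between the pads) lies 6 mm ahead of it; z points along the fingers, y is the line along which they close (so a half turn about z gives the same grasp; the last joint's range is limited). The gripper opens to 87 mm and grips with 3 to 60 N. Pads are 19 mm wide; open, the fingers measure 117 mm over their backs; the gripper's body (75 mm by 190 mm) begins 51 mm behind the grasp point.
Start: joints at [85.749, 22.042, 0.453, 0, -68.411, -14.817], TCP at [0.204, 0.591, 0.248] pointing down, gripper open.
Joint ranges: [-179.83, 179.83], [-69.29, 118.12], [-61.27, 80.66], [-181.25, 117.63], [-171.15, -9.14], [-177.46, 177.46]. Speed limits (degrees/s): [159.86, 159.86, 180, 180, 180, 180].

### API

Orientations are given as a 3x3 rotation matrix whose columns are the frame's x, y, z axes.
In Python, from station import r gives the robot as it stands.
- The arm moves only by the tool move_arm, never from a script. Its argument "series" is a list of rows, each an object with "grip": the opening, from 0 (shut) to 1 (fully open); "xyz": the shift along the tool's x, y, z in mm, a list of three; "angular": the turn, a rotation vector about the tool's x, y, z in rad, a list of three. A call has 1 to 10 rows; each row is the pose to reach, as a shift and turn from the pose commanded when the call began, along the tool's axes at that moment; what a row does not reach only later rows make up. A row lasts 1/10 s, in which the tool goes at most 50 mm and 8.59 degrees, less where a joint would pass 70% of its speed; a pose out of reach is approached as far as the arm can. A call with a gripper value outside its range is refused whole. The fingers move at their own pace and stop on an object; the grip force is fixed at half the most. Time passes only in rows, so rows that repeat a pose let the fingers close. It gives the time, the measured TCP pose, the force, the opening and the grip force at its end, in the units of the state.
- r.sense(): the state, without advancing time (a new reading comes with each control period).
- r.capture(name): name is "scene" or "top" or "wrist"; returns a dict with "img" (384x512x3 uint8, red, green, blue), "camera_matrix" (3x3 intrinsics, pixels), "rvec" (rotation vector, rad) and "tvec" (3), from world to camera coordinates, as OpenCV has them; the wrist camera has in their place "hand_eye" (4x4, takes a point from camera to tool coordinates, whose origin is the TCP and whose axes are the flange's). Camera axes: x right, y down, z forward; pixel columns grow to the right and rows downward; lengths in m; the calibration is good to about 2 mm. A picture is of the moment at which its call begins: read the wrist's pose just before it. There is no depth.
- r.finish_job(): hands the job in; it is judged then, once.
The state is a dict: "time_s": time; "joints": joint angles; "joint_velocities": joint speeds; "effort": joint torques, N m; "tcp_pos": TCP position; "ee_rot": TCP orientation; "wrist_force": force on the tool from outside, world axes, zero at the start; "moment": the same for the moment, N m; "gripper_width": opening from 0.0 (shut) to 1.0 (fully open); "gripper_force": force on a finger pad.
Only numpy, scipy, OpenCV 4.12 (cv2) and the standard library are available. Lean on these libraries where they do the work, as an engineer would, in place of code of your own. Each camera call takes 0.05 s, during which the arm holds its last target. There are 200 camera calls.

### The job

Throw the detector's shutter lever from its near notch into the middle notch, upright in line with the raised pointer behind it, let go of it, and only then pick up the slim bottle, lift it higher than the instrument case and carry it over to the detector. Finish while holding the bottle in the gripper, upright, still and centred about a centimetre above the round window; the bottle must never touch the detector or the case, and the other loose things (squat bottle, two vials, timer) stay where they are.

Things in the scene. Friction and masses are not known exactly. Their poses are not given: they have to be found in the camera images.
- detector: bench sample detector, fixed to the bench: a white housing 150 (x) x 100 (y) x 85 mm high with a round window on its top and a lever on its +y side. Origin: centre of its underside; x points away from the lever's starting side, z up. It stands left of the instrument case, turned up to 0.3 rad either way; its place varies
- window (a point): centre of the round window, at the height of the top of its dark steel bezel ring (60 mm across, 4 mm high, top 89 mm above the bench); 22 mm towards +x of the detector's middle; axes as the detector
- shutter_lever (a joint): angle of the shutter lever about a level axis along the detector's y: -0.6 near notch (where it starts, leaning to the detector's -x, towards the robot), 0 upright in the middle notch, +0.6 far notch; stops at +-0.68. Its stiff friction (about 1.5 N at the ball) keeps it where it is left; it does not snap into a notch by itself, so it has to be brought upright
- lever_hinge (a point): the lever's pivot: 66 mm towards the detector's +y from its middle, 55 mm above the bench
- lever_ball (a point): centre of the black ball on top of the lever, 22 mm across, 85 mm from the pivot (140 mm above the bench when upright); its arm below is a flat steel bar 7 mm (x) by 5 mm (y)
- slim_bottle: the sample: slim round screw-cap bottle, body 38 mm across up to 72 mm, cap 34 mm across, 88 mm tall, about 60 g; origin: centre of its underside, z up. It stands right of the instrument case; it and the squat bottle may change places. Of the two it is the taller and narrower
- squat_bottle: another screw-cap bottle, 43 mm across and 68 mm tall, to be left alone; origin: centre of its underside
- vial_a: small vial, 25 mm across, 46 mm tall, to be left alone, near the front edge on the right; origin: centre of its underside
- vial_b: small vial, 25 mm across, 46 mm tall, to be left alone, near the front edge on the right; origin: centre of its underside
- lab_timer: flat timer, 66 x 72 x 18 mm, to be left alone, near the front edge on the left; origin: centre of its underside
- alu_case: fixed instrument case, the obstacle between the bottles and the detector: about 415 mm from front to back, 288 mm wide, its rim 179 mm above the bench; pipettes and a card stack lie on it up to 210 mm, a green carton near its far right corner up to 250 mm. Origin: middle of its underside; its own y axis runs front to back
Mind the look-alikes: they are no part of the job. Leave any purple look-alike of the slim_bottle alone.

How it is judged:
By the outcome, as a careful person would: the job done as asked, in the order asked, and still so for the second after the job is handed in, while the arm keeps its last pose, push and grip.
It also fails if it takes over 67 s, if anything falls off the work surface, if the arm or the gripper's body presses on something with over 40 N, if the wrist force passes 120 N, or if a joint passes its speed limit or range.

## Working session

There is one attempt and no reset: what is moved stays moved. The work goes in short steps, Python scripts to look and compute and a tool call to move; the robot and the scene stay as the last step left them, time stands still between calls to the robot, and variables do not carry over. Pictures are saved under pics/ and viewed, at most 10 in all, crops included, and the job is handed in when it is done.

Besides the shell and the picture viewer there is one more tool, called after "Emit:" by a JSON object that holds its "api" and its "payload". move_arm: Moves the arm, as the interface text tells. Its arguments: {"type":"object","properties":{"series":{"type":"array"}},"required":["series"]}

```bash
mkdir -p pics; ls; cat > h.py <<'E'
import numpy as np, cv2, pickle
from station import r
def snap(n,f):
    c=r.capture(n); cv2.imwrite(f'pics/{f}.png',c['img'][:,:,::-1]); pickle.dump(c,open(f'pics/{f}.pkl','wb')); return c
def load(f): return pickle.load(open(f'pics/{f}.pkl','rb'))
def ray(c,u,v):
    R=cv2.Rodrigues(np.array(c['rvec'],float))[0]; t=np.array(c['tvec'],float).ravel()
    d=R.T@np.linalg.inv(np.array(c['camera_matrix']))@np.array([u,v,1.]); return -R.T@t,d
def at(c,u,v,z):
    o,d=ray(c,u,v); return o+d*(z-o[2])/d[2]
def proj(c,P):
    return cv2.projectPoints(np.array(P,float).reshape(-1,3),np.array(c['rvec'],float),np.array(c['tvec'],float),np.array(c['camera_matrix'],float),None)[0].reshape(-1,2)
E
python3 - <<'E'
from h import *
a=snap('scene','s0');b=snap('top','t0')
cv2.imwrite('pics/t0b.png',cv2.resize(b['img'][:,:,::-1],(800,600),interpolation=2))
cv2.imwrite('pics/s0b.png',cv2.resize(a['img'][:,:,::-1],(800,600),interpolation=2))
s=r.sense();print(s)
E
```

```text
pics
{'time_s': 0.1, 'joints': array([ 8.57478833e+01,  2.20860182e+01,  3.87673705e-01, -2.38911717e-02,
       -6.84125120e+01, -1.48166480e+01]), 'joint_velocities': array([-0.02489065, -0.08045032,  0.18258846,  0.12658133,  0.04370826,
       -0.03823355]), 'effort': array([-1.31149241e-04, -3.91691494e+01,  1.87934589e+01,  4.23184499e+00,
        1.34297847e-02, -7.92607921e-05]), 'tcp_pos': array([0.20401615, 0.59024261, 0.24657665]), 'ee_rot': array([[ 9.45076934e-01, -3.26847528e-01, -5.30118892e-04],
       [-3.26847936e-01, -9.45075031e-01, -1.90070465e-03],
       [ 1.20238490e-04,  1.96958039e-03, -9.99998053e-01]]), 'wrist_force': array([ 0.52986905, -0.57895661,  0.39270689]), 'moment': array([-0.01288718,  0.02006408,  0.02686177]), 'gripper_force': 0.0, 'gripper_width': 0.9946947774438324}
```

View pics/t0b.png

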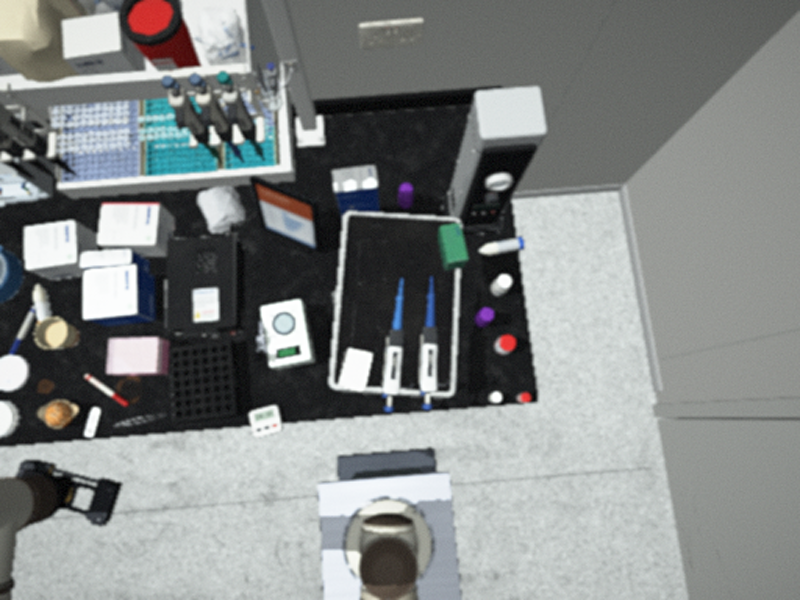

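View pics/s0b.png

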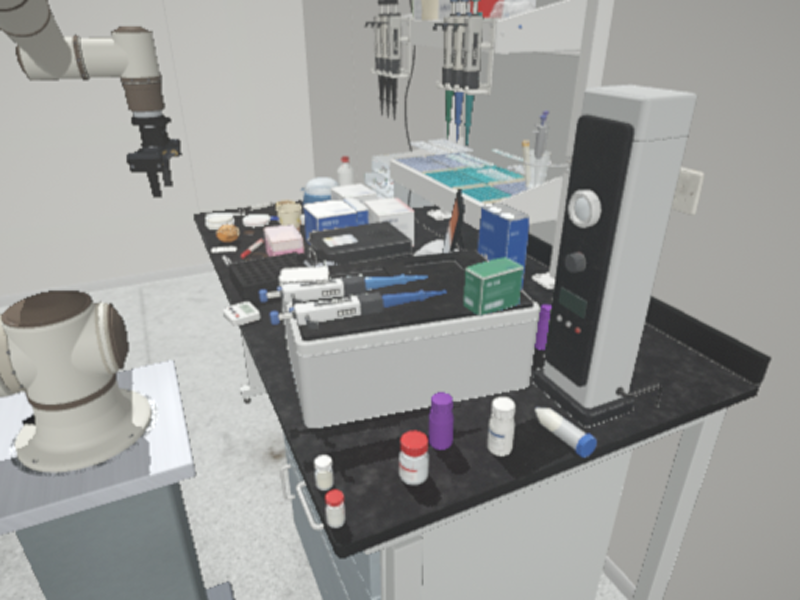

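Candidates for the sample (in the 800x600 scene picture):
- White slim bottle at (502,425).
- Purple look-alike at (441,420).
- Squat red-cap bottle at (413,458).

The white one fits, being the tall narrow one and not purple. In the top picture it is at (501,285). The detector is at (286,333) in the top picture, with its lever on the left. I'll confirm both in one enlarged crop.

```bash
python3 - <<'E'
from h import *
t=load('t0');s=load('s0');k=.64
for n,p,z in [('slim cap',(501,279),.088),('slim base',(502,291),0.0),('det win',(284,323),.089),('purple',(484,316),.08),('red',(506,343),.068),('timer',(265,420),.018),('carton',(453,243),.25),('vial',(496,397),.046),('caseTL',(346,213),.179),('caseTR',(462,217),.179),('caseBL',(331,392),.179),('caseBR',(455,396),.179)]:
    print(n,at(t,p[0]*k,p[1]*k,z).round(3))
print('cam',ray(t,0,0)[0],ray(s,0,0)[0])
I=t['img'][:,:,::-1]
A=cv2.resize(I[180:250,150:220],(600,600),interpolation=cv2.INTER_CUBIC)
B=cv2.resize(s['img'][240:320,245:345,::-1],(750,600),interpolation=cv2.INTER_CUBIC)
out=np.hstack([cv2.resize(A,(420,420)),cv2.resize(B,(380,304)) if 0 else cv2.copyMakeBorder(cv2.resize(B,(380,304)),0,116,0,0,0)])
cv2.imwrite('pics/c1.png',out)
E
```

```text
slim cap [ 0.596 -0.324  0.088]
slim base [ 0.583 -0.342  0.   ]
det win [0.531 0.207 0.089]
purple [ 0.509 -0.274  0.08 ]
red [ 0.441 -0.321  0.068]
timer [0.308 0.277 0.018]
carton [ 0.648 -0.195  0.25 ]
vial [ 0.316 -0.286  0.046]
caseTL [0.762 0.036 0.179]
caseTR [ 0.73  -0.233  0.179]
caseBL [0.354 0.096 0.179]
caseBR [ 0.323 -0.173  0.179]
cam [ 0.29260342 -0.02934444  1.44175906] [ 0.16224517 -0.87299433  0.61028097]
```

View pics/c1.png

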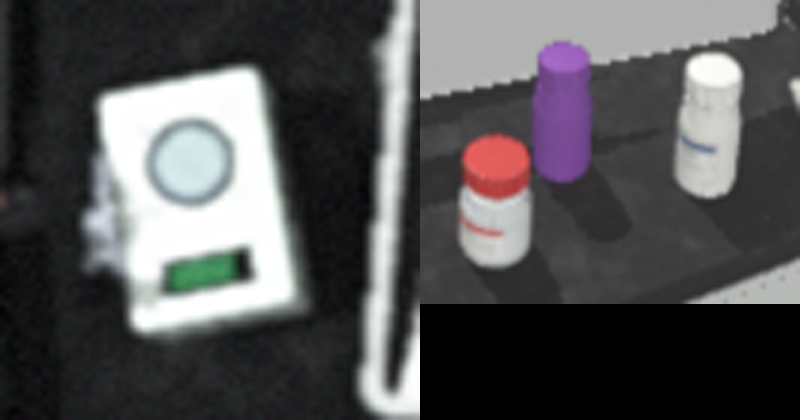

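The crop confirms it: the white bottle at crop (708,125) is the slim one, the purple one is at (562,115), and red is the squat one. Detector corners in the crop are (100,95), (258,68), (300,300) and (135,332), with the window at (190,160).

```bash
python3 - <<'E'
from h import *
t=load('t0')
f=lambda p,z: at(t,150+p[0]/6-.5,180+p[1]/6-.5,z)
c=np.array([f(p,.085) for p in [(100,95),(258,68),(300,300),(135,332)]])
w=f((190,160),.089);print(c.round(4),w)
m=c.mean(0)
fx=(c[0]+c[1])/2-(c[2]+c[3])/2; fy=(c[0]+c[3])/2-(c[1]+c[2])/2
print(m,np.linalg.norm(fx),np.linalg.norm(fy),np.arctan2(fx[1],fx[0]),np.arctan2(-fy[0],fy[1]))
y=(np.arctan2(fx[1],fx[0])+np.arctan2(-fy[0],fy[1]))/2
X=np.array([np.cos(y),np.sin(y),0]);Y=np.array([-X[1],X[0],0])
ctr=(m+(w-22e-3*X))/2;ctr[2]=0
print(y,m-(w-.022*X))
h=ctr+.066*Y+[0,0,.055]
ball=lambda q:h+.085*(np.sin(q)*X+np.cos(q)*np.array([0,0,1]))
print('hinge',h,'ball',ball(-.6),ball(0))
print((proj(t,[ball(-.6),ball(0),h])-[149.5,179.5])*6)
c=snap('wrist','w0'); print(c['hand_eye'],c['camera_matrix'])
E
```

```text
[[0.58   0.2649 0.085 ]
 [0.5891 0.1646 0.085 ]
 [0.4406 0.1461 0.085 ]
 [0.4293 0.2486 0.085 ]] [0.53311386 0.20938088 0.089     ]
[0.50976825 0.20606415 0.085     ] 0.150579405339369 0.10190752196820695 0.11557454296483269 0.10011220621917026
0.10784337459200147 [-0.00147342 -0.00094878 -0.004     ]
hinge [0.50340109 0.27215511 0.055     ] ball [0.4556853  0.26698924 0.12515353] [0.50340109 0.27215511 0.14      ]
[[ 88.865294   285.04525585]
 [ 71.81365149 203.75726358]
 [103.42379563 222.59356864]]
[[-5.24744177e-06 -9.70106827e-01 -2.42678271e-01  6.57432485e-02]
 [ 9.99999981e-01  4.18769305e-05 -1.89026144e-04 -3.69545141e-05]
 [ 1.93538174e-04 -2.42678268e-01  9.70106809e-01 -1.37633752e-01]
 [ 0.00000000e+00  0.00000000e+00  0.00000000e+00  1.00000000e+00]] [[333.6461928    0.         250.51146987]
 [  0.         333.6461928  191.17752817]
 [  0.           0.           1.        ]]
```

```bash
cat >> h.py <<'E'
from scipy.spatial.transform import Rotation as Rn
def goal(p,yaw_deg):
    "print the tool-axes shift (mm) and turn (rad) to TCP p, tool down, tool x at world yaw"
    s=r.sense(); R0=s['ee_rot']; a=np.radians(yaw_deg)
    Rt=np.array([[np.cos(a),np.sin(a),0],[np.sin(a),-np.cos(a),0],[0,0,-1.]])
    print('xyz',(R0.T@(np.array(p)-s['tcp_pos'])*1e3).round(1).tolist(),'ang',Rn.from_matrix(R0.T@Rt).as_rotvec().round(4).tolist(),'t',s['time_s'])
E
python3 -c "
from h import *
goal([.456,.267,.24],-83.8)"
```

```text
xyz [343.8, 223.2, 7.1] ang [0.0014, -0.0011, 1.1297] t 0.15
```

Emit:
{"api": "move_arm", "payload": {"series": [{"grip": 1,"xyz": [344,223,7],"angular": [0,0,1.13]},{"grip": 1,"xyz": [344,223,7],"angular": [0,0,1.13]},{"grip": 1,"xyz": [344,223,7],"angular": [0,0,1.13]},{"grip": 1,"xyz": [344,223,7],"angular": [0,0,1.13]},{"grip": 1,"xyz": [344,223,7],"angular": [0,0,1.13]},{"grip": 1,"xyz": [344,223,7],"angular": [0,0,1.13]},{"grip": 1,"xyz": [344,223,7],"angular": [0,0,1.13]},{"grip": 1,"xyz": [344,223,7],"angular": [0,0,1.13]},{"grip": 1,"xyz": [344,223,7],"angular": [0,0,1.13]},{"grip": 1,"xyz": [344,223,7],"angular": [0,0,1.13]}]}}

```text
time_s: 1.15
tcp_pos: [0.4571, 0.2661, 0.2402]
ee_rot: [[0.105, -0.994, -0.001], [-0.994, -0.105, -0.0], [0.0, 0.001, -1.0]]
wrist_force: [-0.3, 0.0, -0.6]
gripper_width: 1.003
gripper_force: 0.0
```

```bash
cat >> h.py <<'E'
def wsnap(f):
    "wrist picture with world->camera pose, enlarged copy"
    s=r.sense(); c=r.capture('wrist'); H=np.eye(4);H[:3,:3]=s['ee_rot'];H[:3,3]=s['tcp_pos']
    M=np.linalg.inv(H@np.array(c['hand_eye'])); c['rvec']=cv2.Rodrigues(M[:3,:3])[0];c['tvec']=M[:3,3]
    cv2.imwrite(f'pics/{f}.png',cv2.resize(c['img'][:,:,::-1],(800,600),interpolation=2)); pickle.dump(c,open(f'pics/{f}.pkl','wb')); return c
E
python3 -c "
from h import *
c=wsnap('w1'); print(r.sense()['tcp_pos'])
print(proj(c,[[.4557,.267,.125],[.5034,.2722,.14],[.5034,.2722,.055],[.533,.2094,.089]])/.64)
goal([.456,.267,.143],-83.8)"
```

```text
[0.45651946 0.26722025 0.24032046]
[[393.67668652 305.630627  ]
 [292.54257234 314.09063617]
 [317.12627161 277.67186596]
 [261.78033043 171.09881286]]
xyz [0.2, 0.5, 97.3] ang [0.0004, -0.0, -0.0013] t 1.2
```

View pics/w1.png

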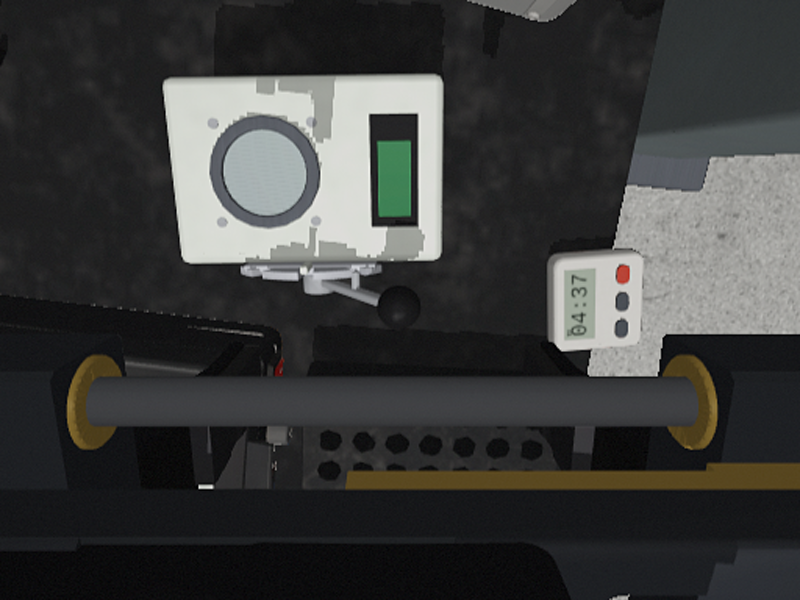

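The wrist picture shows the ball at (399,306), the window at (265,171), and housing corners at (164,80), (442,75), (441,262) and (183,264). That is about 2 mm from the prediction, so I'll refine.

```bash
python3 -c "
from h import *
c=load('w1');f=lambda u,v,z:at(c,u*.64,v*.64,z)
w=f(265,171,.089);b=f(399,306,.125);K=np.array([f(164,80,.085),f(183,264,.085),f(441,262,.085),f(442,75,.085)])
fx=(K[0]+K[1]-K[2]-K[3])/2;fy=(K[1]+K[2]-K[0]-K[3])/2
print(w,b,K.mean(0),np.linalg.norm(fx),np.linalg.norm(fy),np.arctan2(fx[1],fx[0]),np.arctan2(-fy[0],fy[1]))
for y in (.1,.11,.12):
  X=np.array([np.cos(y),np.sin(y),0]);Y=np.array([-X[1],X[0],0])
  print(y,'hinge from w',w-.022*X+.066*Y,'from ball',b+.085*np.sin(.6)*X,'from corners',K.mean(0)+.066*Y)
"
```

```text
[0.53128013 0.20916684 0.089     ] [0.45302374 0.26691157 0.125     ] [0.50898027 0.20850416 0.085     ] 0.14623396833864616 0.09840199786903789 0.11726663358583635 0.1164425737696779
0.1 hinge from w [0.50280103 0.27264078 0.089     ] from ball [0.50077857 0.27170303 0.125     ] from corners [0.50239127 0.27417443 0.085     ]
0.11 hinge from w [0.50216773 0.27235282 0.089     ] from ball [0.50072827 0.27218033 0.125     ] from corners [0.50173491 0.27410526 0.085     ]
0.12 hinge from w [0.50153733 0.27205854 0.089     ] from ball [0.5006732  0.27265711 0.125     ] from corners [0.50107927 0.27402953 0.085     ]
```

Emit:
{"api": "move_arm", "payload": {"series": [{"grip": 1,"xyz": [0,2,40],"angular": [0,0,0]},{"grip": 1,"xyz": [0,2,70],"angular": [0,0,0]},{"grip": 1,"xyz": [0,2,97],"angular": [0,0,0]},{"grip": 1,"xyz": [0,2,97],"angular": [0,0,0]},{"grip": 1,"xyz": [0,2,97],"angular": [0,0,0]}]}}

```text
time_s: 1.7
tcp_pos: [0.4542, 0.2687, 0.144]
ee_rot: [[0.111, -0.994, 0.0], [-0.994, -0.111, -0.0], [0.0, -0.0, -1.0]]
wrist_force: [0.7, 0.3, 1.2]
gripper_width: 0.999
gripper_force: 0.0
```

Emit:
{"api": "move_arm", "payload": {"series": [{"grip": 1,"xyz": [0,-10,0],"angular": [0,0,0]},{"grip": 1,"xyz": [0,-20,0],"angular": [0,0,0]},{"grip": 1,"xyz": [0,-30,0],"angular": [0,0,0]},{"grip": 1,"xyz": [1,-40,0],"angular": [0,0,0]},{"grip": 0.8,"xyz": [2,-47.5,0],"angular": [0,0,0]},{"grip": 0.6,"xyz": [2,-47.5,0],"angular": [0,0,0]},{"grip": 0.4,"xyz": [2,-47.5,0],"angular": [0,0,0]},{"grip": 0.3,"xyz": [2,-47.5,0],"angular": [0,0,0]},{"grip": 0.2,"xyz": [2,-47.5,0],"angular": [0,0,0]},{"grip": 0.2,"xyz": [2,-47.5,0],"angular": [0,0,0]}]}}

```text
time_s: 2.7
tcp_pos: [0.5018, 0.2706, 0.1436]
ee_rot: [[0.108, -0.994, 0.0], [-0.994, -0.108, 0.0], [-0.0, -0.0, -1.0]]
wrist_force: [-1.9, 0.2, 0.8]
gripper_width: 0.541
gripper_force: 1.0
```

Emit:
{"api": "move_arm", "payload": {"series": [{"grip": 0.2,"xyz": [0,0,0],"angular": [0,0,0]},{"grip": 0.2,"xyz": [0,0,0],"angular": [0,0,0]},{"grip": 0.2,"xyz": [0,0,0],"angular": [0,0,0]}]}}

```text
time_s: 3.0
tcp_pos: [0.502, 0.2706, 0.1436]
ee_rot: [[0.108, -0.994, 0.0], [-0.994, -0.108, 0.0], [-0.0, -0.0, -1.0]]
wrist_force: [-1.6, -0.6, 1.0]
gripper_width: 0.27
gripper_force: 0.8
```

```bash
python3 -c "
from h import *
s=r.sense();print(s['tcp_pos'],s['wrist_force'],s['gripper_width'])
c=wsnap('w2')"
```

```text
[0.50195146 0.27059642 0.14355018] [-1.64280771 -0.57064932  0.96317838] 0.2701391759222099
```

View pics/w2.png

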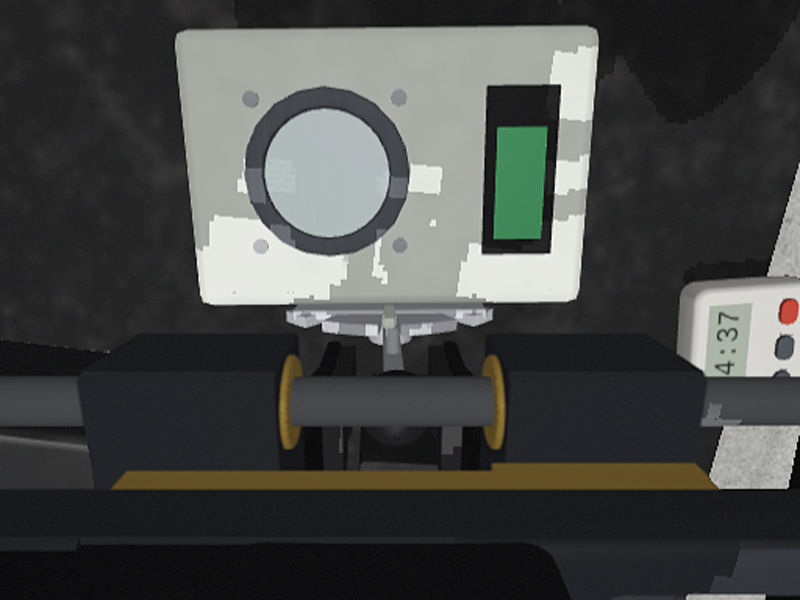

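The lever now stands between the fingers with its ball near (398,400), and the window centre is at (326,171). I'll finish centring, then release, back off upward and inspect.

Emit:
{"api": "move_arm", "payload": {"series": [{"grip": 0.2,"xyz": [0,0,0],"angular": [0,0,0]},{"grip": 0.2,"xyz": [0,0,0],"angular": [0,0,0]},{"grip": 0.2,"xyz": [0,0,0],"angular": [0,0,0]},{"grip": 0.2,"xyz": [0,0,0],"angular": [0,0,0]}]}}

```text
time_s: 3.45
tcp_pos: [0.5019, 0.2706, 0.1435]
ee_rot: [[0.108, -0.994, 0.0], [-0.994, -0.108, 0.0], [-0.0, -0.0, -1.0]]
wrist_force: [-0.7, -0.2, 1.3]
gripper_width: 0.223
gripper_force: 30.0
```

```bash
python3 -c "
from h import *
s=r.sense();print(s['tcp_pos'],s['wrist_force'],s['gripper_width'],s['gripper_force'])
c=load('w2');w=at(c,326*.64,171*.64,.089);y=.112
X=np.array([np.cos(y),np.sin(y),0]);Y=np.array([-X[1],X[0],0]);print(w,w-.022*X+.066*Y)"
```

```text
[0.50192842 0.27058226 0.14350372] [-0.73696183 -0.23480182  1.34416337] 0.22277227142279565 29.993245415389538
[0.53219762 0.20871856 0.089     ] [0.50295891 0.27184619 0.089     ]
```

Emit:
{"api": "move_arm", "payload": {"series": [{"grip": 0.5,"xyz": [0,0,0],"angular": [0,0,0]},{"grip": 0.6,"xyz": [0,0,0],"angular": [0,0,0]},{"grip": 0.7,"xyz": [0,0,0],"angular": [0,0,0]},{"grip": 0.8,"xyz": [0,0,0],"angular": [0,0,0]},{"grip": 0.8,"xyz": [0,0,-50],"angular": [0,0,0]},{"grip": 1,"xyz": [0,0,-97],"angular": [0,0,0]},{"grip": 1,"xyz": [0,0,-97],"angular": [0,0,0]},{"grip": 1,"xyz": [0,0,-97],"angular": [0,0,0]},{"grip": 1,"xyz": [0,0,-97],"angular": [0,0,0]}]}}

```text
time_s: 4.35
tcp_pos: [0.5013, 0.27, 0.2395]
ee_rot: [[0.107, -0.994, -0.002], [-0.994, -0.107, -0.001], [0.001, 0.002, -1.0]]
wrist_force: [0.6, -0.7, 0.7]
gripper_width: 0.947
gripper_force: 0.0
```

```bash
python3 -c "
from h import *
c=wsnap('w3')
cv2.imwrite('pics/w3c.png',cv2.resize(c['img'][60:230,100:300,::-1],(706,600),interpolation=cv2.INTER_CUBIC))"
```

```text
(no output)
```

View pics/w3c.png

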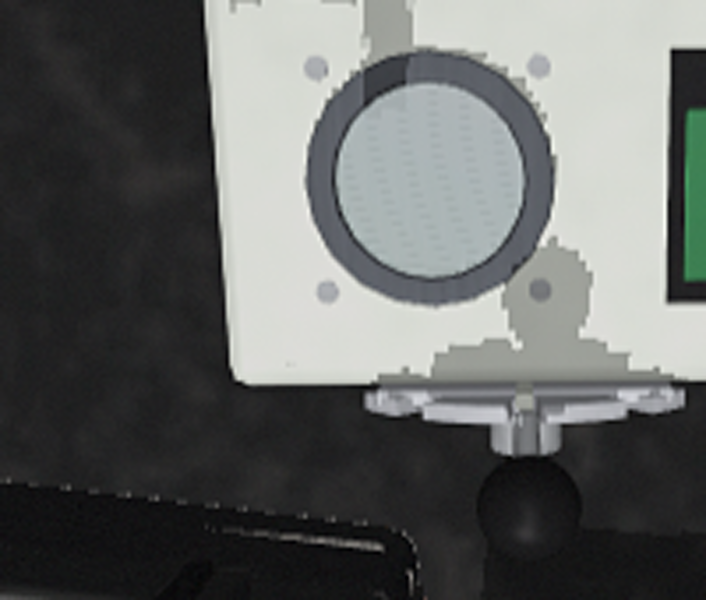

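The lever is upright: ball at (529,507), pointer at (524,395) and hub at (526,440) in the crop. Close to the camera's vertical plane, the offset is about 1 mm, or 0.01 rad. The fingers are clear of it. Next I'll go high over the case to the bottle.

```bash
python3 -c "
from h import *
c=load('w3');t=load('t0');print('win',at(c,100+430/3.53,60+178/3.53,.089))
print('tower base',at(t,450*.64,205*.64,0),at(t,505*.64,232*.64,0))
goal([.535,.1,.36],-85); goal([.596,-.324,.36],-88)"
```

```text
win [0.53165722 0.20926112 0.089     ]
tower base [ 0.82823652 -0.23316667  0.        ] [ 0.74108629 -0.36987297  0.        ]
xyz [172.8, -15.0, -120.7] ang [0.0025, -0.0015, 0.0205] t 4.4
xyz [600.9, -30.0, -120.1] ang [0.0024, -0.0015, 0.0728] t 4.4
```

Emit:
{"api": "move_arm", "payload": {"series": [{"grip": 1,"xyz": [0,0,-50],"angular": [0,0,0]},{"grip": 1,"xyz": [0,0,-95],"angular": [0,0,0]},{"grip": 1,"xyz": [20,-2,-120],"angular": [0,0,0.01]},{"grip": 1,"xyz": [60,-5,-120],"angular": [0,0,0.02]},{"grip": 1,"xyz": [110,-8,-120],"angular": [0,0,0.02]},{"grip": 1,"xyz": [160,-12,-120],"angular": [0,0,0.03]},{"grip": 1,"xyz": [210,-15,-120],"angular": [0,0,0.04]},{"grip": 1,"xyz": [260,-15,-120],"angular": [0,0,0.05]},{"grip": 1,"xyz": [310,-15,-120],"angular": [0,0,0.06]},{"grip": 1,"xyz": [360,-20,-120],"angular": [0,0,0.07]}]}}

```text
time_s: 5.4
tcp_pos: [0.5598, -0.0867, 0.3593]
ee_rot: [[0.038, -0.999, -0.002], [-0.999, -0.038, -0.0], [0.0, 0.002, -1.0]]
wrist_force: [1.2, -0.1, -0.1]
gripper_width: 1.001
gripper_force: 0.0
```

Emit:
{"api": "move_arm", "payload": {"series": [{"grip": 1,"xyz": [50,0,0],"angular": [0,0,0]},{"grip": 1,"xyz": [100,-5,0],"angular": [0,0,0]},{"grip": 1,"xyz": [150,-5,0],"angular": [0,0,0]},{"grip": 1,"xyz": [200,-10,0],"angular": [0,0,0]},{"grip": 1,"xyz": [241,-10,0],"angular": [0,0,0]},{"grip": 1,"xyz": [241,-10,0],"angular": [0,0,0]},{"grip": 1,"xyz": [241,-10,0],"angular": [0,0,0]},{"grip": 1,"xyz": [241,-10,0],"angular": [0,0,0]}]}}

```text
time_s: 6.2
tcp_pos: [0.5796, -0.3244, 0.3596]
ee_rot: [[0.039, -0.999, -0.002], [-0.999, -0.039, 0.001], [-0.001, 0.002, -1.0]]
wrist_force: [-0.3, -0.3, -0.9]
gripper_width: 1.0
gripper_force: 0.0
```

```bash
python3 -c "
from h import *
c=wsnap('w4'); s=r.sense();print(s['tcp_pos'],s['joints'])
print(proj(c,[[.596,-.324,.088]])/.64)"
```

```text
[ 0.5796968  -0.32401079  0.360226  ] [-1.52818373e+01  2.34350825e+01  1.83761689e+01 -7.15424346e-03
 -8.49865695e+01  1.75413498e+01]
[[369.87462851 253.35676158]]
```

View pics/w4.png

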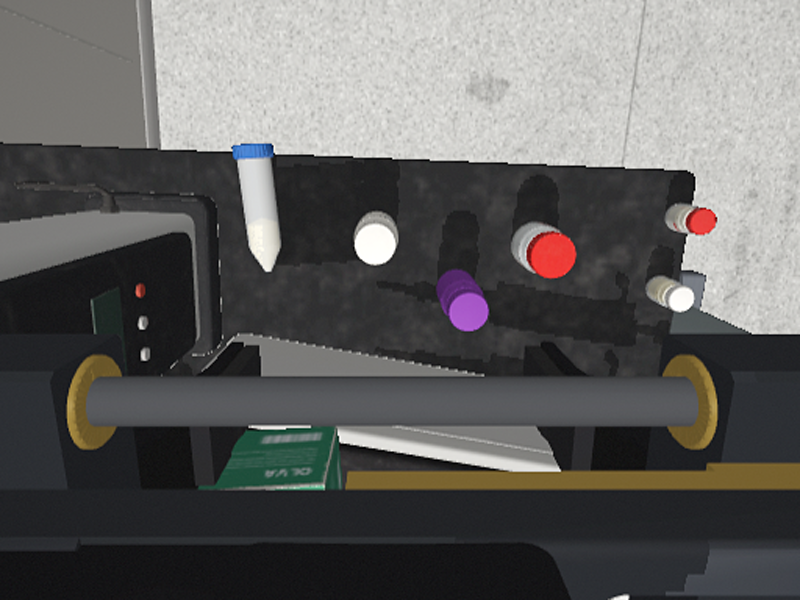

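The slim bottle's white cap is centred at (376,244), the purple look-alike at (468,311), and the tower base edge is at column 217. I'll compute the grasp and the clearances.

```bash
python3 -c "
from h import *
c=load('w4');f=lambda u,v,z:at(c,u*.64,v*.64,z).round(4)
b=f(376,244,.088);print('cap',b,'purple',f(468,311,.088),'tower',f(217,210,.01),f(217,340,.01),'tower body',f(195,240,.05),'tube',f(265,270,.01),'case edge',f(240,335,.179),f(480,376,.179))
goal([b[0],b[1],.16],-95); goal([b[0],b[1],.068],-95)"
```

```text
cap [ 0.5914 -0.3316  0.088 ] purple [ 0.5148 -0.2797  0.088 ] tower [ 0.7408 -0.3464  0.01  ] [ 0.7461 -0.2198  0.01  ] tower body [ 0.7477 -0.3237  0.05  ] tube [ 0.6977 -0.2916  0.01  ] case edge [ 0.6745 -0.2828  0.179 ] [ 0.5187 -0.2606  0.179 ]
xyz [8.1, -11.5, 200.2] ang [0.0007, 0.0003, 0.1267] t 6.25
xyz [8.1, -11.6, 292.2] ang [0.0007, 0.0003, 0.1267] t 6.25
```

Emit:
{"api": "move_arm", "payload": {"series": [{"grip": 1,"xyz": [8,-11.5,40],"angular": [0,0,0.1]},{"grip": 1,"xyz": [8,-11.5,90],"angular": [0,0,0.12]},{"grip": 1,"xyz": [8,-11.5,140],"angular": [0,0,0.12]},{"grip": 1,"xyz": [8,-11.5,180],"angular": [0,0,0.12]},{"grip": 1,"xyz": [8,-11.5,180],"angular": [0,0,0.12]},{"grip": 1,"xyz": [8,-11.5,180],"angular": [0,0,0.12]}]}}

```text
time_s: 6.85
tcp_pos: [0.5922, -0.3321, 0.1818]
ee_rot: [[-0.08, -0.997, 0.0], [-0.997, 0.08, -0.001], [0.001, -0.001, -1.0]]
wrist_force: [0.7, -0.4, 1.2]
gripper_width: 1.006
gripper_force: 0.0
```

```bash
python3 -c "
from h import *
c=wsnap('w5')
s=r.sense();print(s['tcp_pos'],proj(c,[[.5914,-.3316,.088]]))
# cap centroid: bright blob
g=c['img'][:215].min(2); m=(g>150).astype(np.uint8); n,l,st,ce=cv2.connectedComponentsWithStats(m)
for i in range(1,n):
  if st[i][4]>300: print(st[i],ce[i],at(c,*ce[i],.088))
"
```

```text
[ 0.59314524 -0.3326425   0.18371277] [[251.66965805 202.51921376]]
[   61     0   451   120 44856] [280.36628322  50.41198502] [ 0.56481942 -0.43211496  0.088     ]
[ 101  121   55   94 2861] [129.23208668 168.12583013] [ 0.67521829 -0.36350629  0.088     ]
[393 156  41  48 675] [407.93185185 174.62814815] [ 0.4797419  -0.34321202  0.088     ]
[ 227  168   46   47 1552] [249.37951031 195.24548969] [ 0.59261016 -0.33713536  0.088     ]
```

View pics/w5.png

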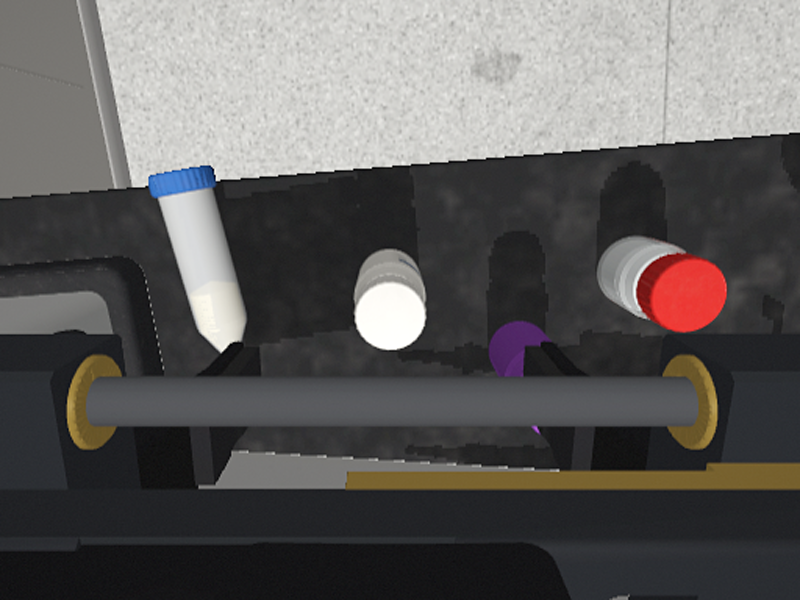

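The cap centre is at (390,316), under the open jaws and within 1-2 mm. The purple bottle, around (518,350), is clear of the finger's path. Descending and gripping.

Emit:
{"api": "move_arm", "payload": {"series": [{"grip": 1,"xyz": [0,0,30],"angular": [0,0,0]},{"grip": 1,"xyz": [0,0,60],"angular": [0,0,0]},{"grip": 1,"xyz": [0,0,90],"angular": [0,0,0]},{"grip": 1,"xyz": [0,0,110],"angular": [0,0,0]},{"grip": 1,"xyz": [0,0,119],"angular": [0,0,0]},{"grip": 0.8,"xyz": [0,0,119],"angular": [0,0,0]},{"grip": 0.6,"xyz": [0,0,119],"angular": [0,0,0]},{"grip": 0.5,"xyz": [0,0,119],"angular": [0,0,0]},{"grip": 0.35,"xyz": [0,0,119],"angular": [0,0,0]},{"grip": 0.35,"xyz": [0,0,119],"angular": [0,0,0]}]}}

```text
time_s: 7.9
tcp_pos: [0.5918, -0.3329, 0.0625]
ee_rot: [[-0.082, -0.997, 0.001], [-0.997, 0.082, -0.0], [0.0, -0.001, -1.0]]
wrist_force: [0.3, 0.6, 0.2]
gripper_width: 0.635
gripper_force: 0.0
```

Emit:
{"api": "move_arm", "payload": {"series": [{"grip": 0.35,"xyz": [0,0,0],"angular": [0,0,0]},{"grip": 0.35,"xyz": [0,0,0],"angular": [0,0,0]},{"grip": 0.35,"xyz": [0,0,0],"angular": [0,0,0]},{"grip": 0.35,"xyz": [0,0,0],"angular": [0,0,0]},{"grip": 0.35,"xyz": [0,0,0],"angular": [0,0,0]}]}}

```text
time_s: 8.4
tcp_pos: [0.5916, -0.3328, 0.0617]
ee_rot: [[-0.082, -0.997, 0.0], [-0.997, 0.082, -0.0], [0.0, -0.0, -1.0]]
wrist_force: [0.1, 0.6, -0.2]
gripper_width: 0.425
gripper_force: 29.9
```

Emit:
{"api": "move_arm", "payload": {"series": [{"grip": 0.35,"xyz": [0,0,-10],"angular": [0,0,0]},{"grip": 0.35,"xyz": [0,0,-30],"angular": [0,0,0]},{"grip": 0.35,"xyz": [0,0,-65],"angular": [0,0,0]},{"grip": 0.35,"xyz": [0,0,-105],"angular": [0,0,0]},{"grip": 0.35,"xyz": [0,0,-150],"angular": [0,0,0]},{"grip": 0.35,"xyz": [0,0,-195],"angular": [0,0,0]},{"grip": 0.35,"xyz": [0,0,-240],"angular": [0,0,0]},{"grip": 0.35,"xyz": [0,0,-275],"angular": [0,0,0]},{"grip": 0.35,"xyz": [0,0,-300],"angular": [0,0,0]},{"grip": 0.35,"xyz": [0,0,-308],"angular": [0,0,0]}]}}

```text
time_s: 9.4
tcp_pos: [0.5916, -0.3331, 0.374]
ee_rot: [[-0.082, -0.997, 0.006], [-0.997, 0.082, -0.003], [0.002, -0.006, -1.0]]
wrist_force: [0.1, -0.1, -0.5]
gripper_width: 0.424
gripper_force: 29.8
```

```bash
python3 -c "
from h import *
s=r.sense();print(s['tcp_pos'],s['gripper_width'],s['gripper_force'])
goal([.532,.209,.37],-83.6)"
```

```text
[ 0.59161916 -0.33305201  0.37397407] 0.42374868689760586 29.848162850175868
xyz [-535.4, 103.8, 2.2] ang [-0.0061, -0.0027, -0.1937] t 9.4
```

Emit:
{"api": "move_arm", "payload": {"series": [{"grip": 0.35,"xyz": [-15,3,0],"angular": [0,0,0]},{"grip": 0.35,"xyz": [-45,10,0],"angular": [0,0,-0.02]},{"grip": 0.35,"xyz": [-85,18,0],"angular": [0,0,-0.03]},{"grip": 0.35,"xyz": [-130,26,0],"angular": [0,0,-0.05]},{"grip": 0.35,"xyz": [-175,34,0],"angular": [0,0,-0.06]},{"grip": 0.35,"xyz": [-220,43,0],"angular": [0,0,-0.08]},{"grip": 0.35,"xyz": [-265,51,0],"angular": [0,0,-0.1]},{"grip": 0.35,"xyz": [-310,60,0],"angular": [0,0,-0.11]},{"grip": 0.35,"xyz": [-355,69,0],"angular": [0,0,-0.13]},{"grip": 0.35,"xyz": [-400,78,0],"angular": [0,0,-0.15]}]}}

```text
time_s: 10.4
tcp_pos: [0.5444, 0.0745, 0.3674]
ee_rot: [[0.069, -0.998, -0.004], [-0.998, -0.069, -0.001], [0.0, 0.004, -1.0]]
wrist_force: [0.6, 0.7, -0.5]
gripper_width: 0.422
gripper_force: 29.8
```

Emit:
{"api": "move_arm", "payload": {"series": [{"grip": 0.35,"xyz": [-40,8,0],"angular": [0,0,-0.02]},{"grip": 0.35,"xyz": [-80,16,0],"angular": [0,0,-0.03]},{"grip": 0.35,"xyz": [-110,22,0],"angular": [0,0,-0.04]},{"grip": 0.35,"xyz": [-128,24,0],"angular": [0,0,-0.04]},{"grip": 0.35,"xyz": [-135,26,0],"angular": [0,0,-0.04]},{"grip": 0.35,"xyz": [-135,26,0],"angular": [0,0,-0.04]},{"grip": 0.35,"xyz": [-135,26,0],"angular": [0,0,-0.04]}]}}

```text
time_s: 11.1
tcp_pos: [0.5109, 0.2046, 0.3689]
ee_rot: [[0.107, -0.994, -0.001], [-0.994, -0.107, -0.001], [0.001, 0.001, -1.0]]
wrist_force: [-0.5, -0.3, -0.4]
gripper_width: 0.42
gripper_force: 29.8
```

```bash
python3 -c "
from h import *
s=r.sense();print(s['tcp_pos'],s['gripper_width'],s['gripper_force'])
goal([.532,.209,.26],-83.6);goal([.532,.209,.161],-83.6)"
```

```text
[0.51091854 0.2046249  0.3688561 ] 0.4195196855914641 29.848034533279133
xyz [-2.2, -21.6, 108.8] ang [0.0014, -0.0008, -0.004] t 11.1
xyz [-2.3, -21.7, 207.8] ang [0.0014, -0.0008, -0.004] t 11.1
```

Emit:
{"api": "move_arm", "payload": {"series": [{"grip": 0.35,"xyz": [-2,-21.5,15],"angular": [0,0,0]},{"grip": 0.35,"xyz": [-2,-21.5,45],"angular": [0,0,0]},{"grip": 0.35,"xyz": [-2,-21.5,85],"angular": [0,0,0]},{"grip": 0.35,"xyz": [-2,-21.5,120],"angular": [0,0,0]},{"grip": 0.35,"xyz": [-2,-21.5,145],"angular": [0,0,0]},{"grip": 0.35,"xyz": [-2,-21.5,165],"angular": [0,0,0]},{"grip": 0.35,"xyz": [-2,-21.5,173],"angular": [0,0,0]},{"grip": 0.35,"xyz": [-2,-21.5,173],"angular": [0,0,0]},{"grip": 0.35,"xyz": [-2,-21.5,173],"angular": [0,0,0]}]}}

```text
time_s: 12.0
tcp_pos: [0.5333, 0.2094, 0.1977]
ee_rot: [[0.107, -0.994, 0.002], [-0.994, -0.107, 0.001], [-0.0, -0.002, -1.0]]
wrist_force: [-0.8, 0.0, 0.4]
gripper_width: 0.418
gripper_force: 29.8
```

```bash
python3 -c "
from h import *
c=wsnap('w6');s=r.sense();print(s['tcp_pos'],s['ee_rot'].round(4).tolist())
b=np.array(s['tcp_pos']);b=b-[0,0,.0617]
a=np.linspace(0,2*np.pi,60)
img=cv2.imread('pics/w6.png')
for ctr,rad,col in [([.532,.209,.089],.030,(0,0,255)),(b,.019,(0,255,0)),(b+[0,0,.072],.019,(255,0,255))]:
  P=np.array(ctr)+rad*np.c_[np.cos(a),np.sin(a),0*a]
  cv2.polylines(img,[(proj(c,P)/.64).astype(int)],True,col,1)
cv2.imwrite('pics/w6o.png',img)
goal([.532,.209,.161],-83.6)"
```

```text
[0.53330588 0.20964028 0.19799781] [[0.1075, -0.9942, 0.0024], [-0.9942, -0.1075, 0.0013], [-0.001, -0.0025, -1.0]]
xyz [0.5, 1.5, 37.0] ang [-0.0025, 0.001, -0.004] t 12.05
```

View pics/w6o.png

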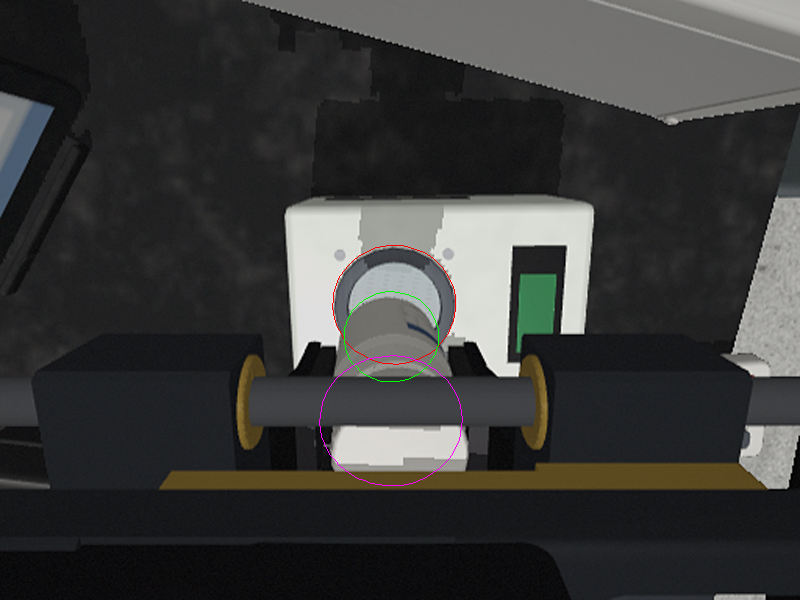

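Overlay: the red circle fits the bezel, centred at (394,304). The bottle's lower edge at row 297 sits about 2 mm towards +y of the green prediction. The final descent needs a 1-2 mm correction.

Emit:
{"api": "move_arm", "payload": {"series": [{"grip": 0.35,"xyz": [1.5,1.3,8],"angular": [0,0,0]},{"grip": 0.35,"xyz": [1.5,1.3,18],"angular": [0,0,0]},{"grip": 0.35,"xyz": [1.5,1.3,27],"angular": [0,0,0]},{"grip": 0.35,"xyz": [1.5,1.3,33],"angular": [0,0,0]},{"grip": 0.35,"xyz": [1.5,1.3,36.5],"angular": [0,0,0]},{"grip": 0.35,"xyz": [1.5,1.3,36.5],"angular": [0,0,0]},{"grip": 0.35,"xyz": [1.5,1.3,36.5],"angular": [0,0,0]},{"grip": 0.35,"xyz": [1.5,1.3,36.5],"angular": [0,0,0]},{"grip": 0.35,"xyz": [1.5,1.3,36.5],"angular": [0,0,0]},{"grip": 0.35,"xyz": [1.5,1.3,36.5],"angular": [0,0,0]}]}}

```text
time_s: 13.05
tcp_pos: [0.5314, 0.208, 0.1603]
ee_rot: [[0.108, -0.994, 0.0], [-0.994, -0.108, 0.0], [-0.0, -0.001, -1.0]]
wrist_force: [1.1, 0.4, -0.1]
gripper_width: 0.419
gripper_force: 29.8
```

```bash
python3 -c "
from h import *
s=r.sense();print(s['tcp_pos'],s['ee_rot'].round(4).tolist(),s['joint_velocities'].round(2),s['gripper_force'])
c=wsnap('w7');t=snap('top','t7')
b=np.array(s['tcp_pos'])-[0,-.0015,.0617]
a=np.linspace(0,2*np.pi,60)
img=cv2.imread('pics/w7.png')
for ctr,rad,col in [([.532,.2095,.089],.030,(0,0,255)),(b,.019,(0,255,0))]:
  P=np.array(ctr)+rad*np.c_[np.cos(a),np.sin(a),0*a]
  cv2.polylines(img,[(proj(c,P)/.64).astype(int)],True,col,1)
cv2.imwrite('pics/w7o.png',cv2.resize(img[180:480,200:600],(800,600),interpolation=2))"
```

```text
[0.53143685 0.20800861 0.16032333] [[0.1078, -0.9942, 0.0005], [-0.9942, -0.1078, 0.0003], [-0.0003, -0.0005, -1.0]] [ 0.04  0.05 -0.1  -0.1  -0.06  0.02] 29.84798396115366
```

View pics/w7o.png

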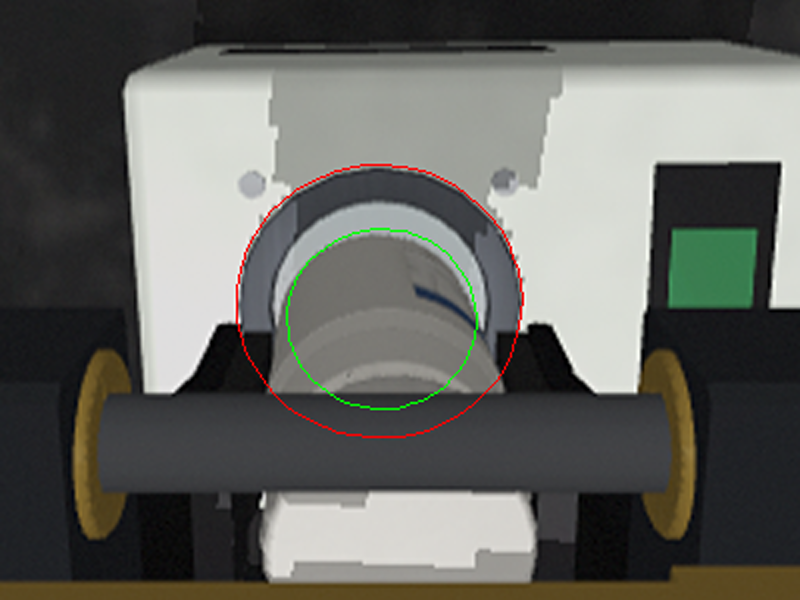

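The bottle's body centre (column 382) matches the bezel centre (column 380). Front to back it is centred within about 1 mm, roughly 1 cm above the bezel and still. Handing in.

```bash
python3 -c "
from station import r
print(r.finish_job())"
```

```text
the job is handed in; nothing more can be done
None
```

I handed the job in at about 13 s: the shutter lever stands upright (within about 0.01 rad) and released, and the slim bottle is held upright and still about 1 cm above the window, centred within about 1 mm; no verdict came back.

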